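# Clear the salt mill out of the spice rack and put the jar in its place

### The arm

A 6-joint arm with a two-finger parallel gripper is mounted at the origin on a cart in front of the work surface, level with it; the furniture and walls round the work are solid. World frame = base frame: x ahead of the robot, y to its left, z up, the work surface at z = 0. Lengths are in mm, angles in rad, forces in N, time in s.
With the tool pointing down it reaches from about 350 to 975 mm from the base axis. Payload 7.1 kg.
Tool frame: the origin (TCP) lies midway between the tips of the shut fingers; the grasp point (between the pads) lies 19 mm behind it (ctrl.grasp_offset is the distance from the TCP to the grasp point, in mm); z points along the fingers, y is the line along which they close (so a half turn about z gives the same grasp; the last joint's range is limited). The gripper opens to 88 mm and grips with 3 to 60 N. Pads are 20 mm wide; open, the fingers measure 115 mm over their backs; the gripper's body (75 mm by 178 mm) begins 61 mm behind the grasp point.
Start: joints at [-1.131, 0.423, 1.63, -0, 1.089, -0.019], TCP at [276.809, -560.34, 222.675] pointing down, gripper open.
Joint ranges: [-3, 3], [-0.9, 2.11], [0.09, 2.58], [-1.31, 4.45], [0.11, 2.69], [-2.54, 2.54]. Speed limits (rad/s): [2.39, 2.39, 3.01, 3.14, 3.14, 3.14].

### API

Orientations are given as a rotation vector (axis times angle).
In Python, from workcell import sensors, viewer, ctrl gives the robot as it stands. The module is installed in compiled form; this text tells all that it offers.
- The arm moves only by the shell command python3 -m handwheel 'ROWS'. ROWS is JSON, a list of rows, each a list of 7 numbers: the shift along the tool's x, y, z in mm, then the turn, a rotation vector about the tool's x, y, z in rad, then the closure, from 0 (fully open) to 1 (shut). In form: [[x, y, z, rx, ry, rz, jaw], ...]. A call has 1 to 10 rows; each row shifts and turns the commanded pose from where the row before left it, along the tool's axes as they then stand; what a row does not reach is not made up. A row lasts 1/8 s, in which the tool goes at most 62.5 mm and 10.7 degrees, less where a joint would pass 70% of its speed; a pose out of reach is approached as far as the arm can. A call is refused whole if a number of a shift passes 62.5 or a number of a turn 0.188, either way. A call with a gripper value outside its range is refused whole. The fingers move at their own pace and stop on an object; the grip force is fixed at half the most. Time passes only in rows, so rows that do not move let the fingers close. It gives the time, the measured TCP pose, the force, the opening and the grip force at its end, in the units of the state.
- sensors.get_obs(): the state, without advancing time (a new reading comes with each control period).
- viewer.get_image(name): name is "side" or "top" or "wrist"; returns a dict with "frame" (420x560x3 uint8, blue, green, red), "fov_y" (degrees; the focal length in pixels is half the picture's height over the tangent of half this angle, whatever the lens; pixels are square), "cx", "cy" (the principal point, pixels), "R" (3x3) and "t" (3): a world point X has camera coordinates R X + t. Camera axes: x right, y down, z forward; pixel columns grow to the right and rows downward; lengths in mm; the calibration is good to about 2 mm. A picture is of the moment at which its call begins. There is no depth.
- ctrl.close_job(): hands the job in; it is judged then, once.
The state is a dict: "t": time; "qpos": joint angles; "qvel": joint speeds; "joint_torque": joint torques, N m; "ee_pos": TCP position; "orientation": TCP orientation; "ft_force": force on the tool from outside, world axes, zero at the start; "moment": the same for the moment, N m; "width": finger opening in mm; "grasp_force": force on a finger pad.
Only numpy, scipy, OpenCV 4.12 (cv2) and the standard library are available. Lean on these libraries where they do the work, as an engineer would, in place of code of your own. Each camera call takes 0.05 s, during which the arm holds its last target. There are 200 camera calls.

### The job

The salt mill has been left standing in the spice rack, in the place that belongs to the pink spice jar. First move the mill out of the way and stand it upright in the middle of the small empty wooden tray, then stand the pink jar upright in the freed place of the rack. Set both down gently without dropping them, and leave the other jars where they are.

Things in the scene. Friction and masses are not known exactly. Their poses are not given: they have to be found in the camera images.
- salt_mill_head (a point): Salt mill of light wood with a small metal knob on top, 150 mm tall, upright, round: 58 mm across at the foot; its ball-shaped head, 109 to 139 mm above its underside, is 50 mm across and is the part to grip from above. At the start it stands in one of the three places of the spice rack. This point is at the centre of its head, on its axis, 122 mm above its underside.
- jar_pink_mid (a point): Glass spice jar with a cork stopper and pink contents, 44 mm in diameter, 92 mm tall, upright. At the start it stands on the worktop to the left of the rack. It is the jar to be put away. Body 44 mm wide up to 80 mm; grip it round the body. This point is at its centre, half-way up (46 mm above its underside).
- jar_cream_mid (a point): Glass spice jar with a cork stopper and pale cream-yellow contents, 44 mm in diameter, 92 mm tall, upright. Already in its place in the rack; leave it. This point is at its centre, half-way up (46 mm above its underside).
- jar_tan_mid (a point): Glass spice jar with a cork stopper and orange-tan contents, 44 mm in diameter, 92 mm tall, upright. Already in its place in the rack; leave it. This point is at its centre, half-way up (46 mm above its underside).
- jar_grey_mid (a point): Glass spice jar with a cork stopper and grey-brown contents, 44 mm in diameter, 92 mm tall, upright. Stands on the worktop to the left of the rack; leave it. This point is at its centre, half-way up (46 mm above its underside).
- spice_rack: Low dark wooden rack, fixed, 250 mm long (y) by 78 mm (x, away from the brass label plates on its front); origin at the centre of its underside. Floor 6 mm thick, walls and two dividers 22 mm high. Three places in a row, 74 (y) by 66 mm (x) inside, 80 mm apart: two hold jars, one the mill. A wall cabinet hangs behind it (front x = 0.64, knobs x = 0.61, underside z = 0.46): keep the arm clear.
- mill_tray_floor (a point): Centre of the floor (5 mm above the worktop) of a small empty tray of light wood, 130 mm square, fixed to the worktop to the right of the rack. Its floor is 118 mm square inside a rim 6 mm thick that stands 5 mm above the floor; axes along its sides.
- rack_place_0 (a point): Centre of the floor of the left (+y of the rack) place of the spice rack, 6 mm above the worktop; axes as the rack's.
- rack_place_1 (a point): Centre of the floor of the middle place of the spice rack, 6 mm above the worktop; axes as the rack's.
- rack_place_2 (a point): Centre of the floor of the right (-y of the rack) place of the spice rack, 6 mm above the worktop; axes as the rack's.
There are look-alikes about, which are no part of the job. Leave any blue look-alike of the part that bears jar_grey_mid alone. Leave any purple or turquoise look-alike of the part that bears jar_cream_mid alone.

How it is judged:
By the outcome, as a careful person would: the job done as asked, in the order asked, and still so for the second after the job is handed in, with the robot touching nothing.
It also fails if it takes over 59 s, if anything falls off the work surface, if the arm or the gripper's body presses on something with over 40 N, if the wrist force passes 120 N, or if a joint passes its speed limit or range.

## Working session

There is one attempt and no reset: what is moved stays moved. The work goes in short steps, Python scripts to look and compute and a shell command to move; the robot and the scene stay as the last step left them, time stands still between calls to the robot, and variables do not carry over. Pictures are saved under pics/ and viewed, at most 10 in all, crops included, and the job is handed in when it is done.

```bash
mkdir -p pics; cat > h.py <<'E'
import numpy as np, cv2
from workcell import sensors, viewer, ctrl
def snap(name,fn):
    im=viewer.get_image(name); cv2.imwrite('pics/'+fn+'.png',im['frame'])
    np.savez('pics/'+fn+'.npz',**{k:np.array(v) for k,v in im.items()}); return im
def ray(fn,u,v):
    d=np.load('pics/'+fn+'.npz'); f=d['frame'].shape[0]/2/np.tan(np.radians(float(d['fov_y']))/2)
    r=d['R'].T@np.array([(u-d['cx'])/f,(v-d['cy'])/f,1]); return -d['R'].T@d['t'],r
def atz(fn,u,v,z):
    c,r=ray(fn,u,v); return c+r*(z-c[2])/r[2]
def proj(fn,X):
    d=np.load('pics/'+fn+'.npz'); f=d['frame'].shape[0]/2/np.tan(np.radians(float(d['fov_y']))/2)
    p=d['R']@np.array(X,float)+d['t']; return f*p[0]/p[2]+d['cx'],f*p[1]/p[2]+d['cy']
E
python3 - <<'E'
from h import *
for n in('side','top'):
    im=snap(n,n+'0'); print(n,im['fov_y'],-im['R'].T@im['t'],im['R'][2])
o=sensors.get_obs(); print(o['t'],o['ee_pos'],o['orientation'],o['width'],ctrl.grasp_offset)
a=cv2.imread('pics/side0.png');b=cv2.imread('pics/top0.png')
E
```

```text
side 51.15440511623649 [ 50.85274468 827.23668929 706.27224342] [ 0.3883669  -0.74215715 -0.54623614]
top 42.19500265663301 [ 284.0717149    32.05089981 1796.2671008 ] [ 0.11395085 -0.01287323 -0.99340298]
0.1 [ 276.59053794 -559.90945792  221.99020668] [-3.05800412e+00 -7.13987655e-01  4.47824656e-04] 87.24313823612938 18.700000000000003
```

View pics/top0.png

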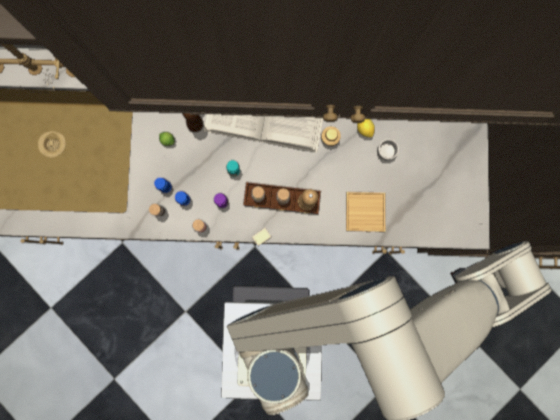

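View pics/side0.png

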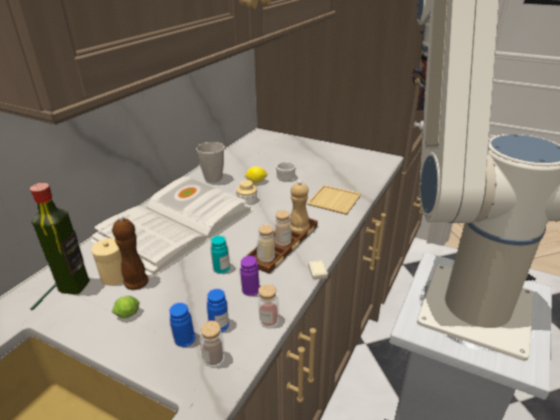

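The top view shows the mill in the right place of the rack at about (310,198), the tray at (366,212), and loose jars at (199,226) and (157,210). The side view shows the same jars at (268,305), probably pink, and (211,343), probably grey. I'll enlarge both to confirm.

```bash
python3 - <<'E'
from h import *
b=cv2.imread('pics/top0.png')[145:245,140:400]; a=cv2.imread('pics/side0.png')[170:370,160:370]
B=cv2.resize(b,None,fx=3,fy=3,interpolation=3); A=cv2.resize(a,None,fx=3,fy=3,interpolation=3)
cv2.imwrite('pics/tc.png',B); cv2.imwrite('pics/sc.png',A)
E
```

```text
(no output)
```

View pics/tc.png

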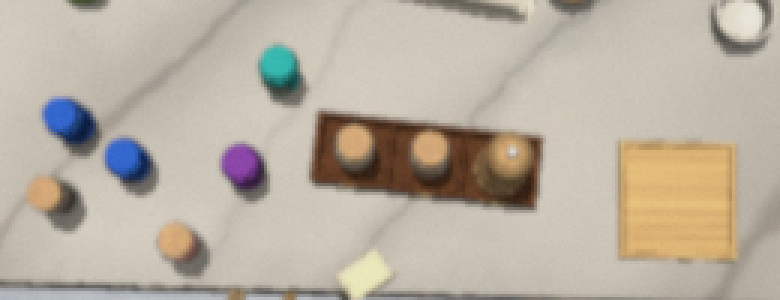

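View pics/sc.png

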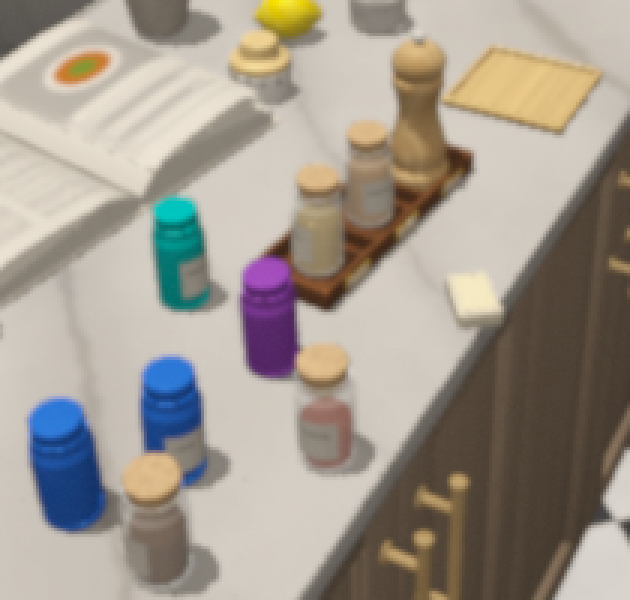

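The enlarged crops confirm the pink jar: cork at (177,238) in the top crop, pink contents in the side crop. The mill knob is at (512,150), the tray corners run from (620,141) to (736,260), and the rack's top corners are (319,112), (543,137), (536,209) and (312,184).

```bash
python3 - <<'E'
from h import *
np.set_printoptions(precision=1,suppress=True)
T=lambda u,v,z: atz('top0',140+(u-1)/3,145+(v-1)/3,z)
S=lambda u,v: (160+(u-1)/3,170+(v-1)/3)
mill=T(512,150,148); pink=T(177,238,92)
print('mill',mill,'pink',pink)
tr=np.array([T(u,v,10) for u,v in((620,141),(737,143),(736,260),(618,259))]); print('tray',tr.mean(0),tr)
rk=np.array([T(u,v,22) for u,v in((319,112),(543,137),(536,209),(312,184))]); c=rk.mean(0); print('rack',c,rk)
e=(rk[0]-rk[1])+(rk[3]-rk[2]); e/=np.linalg.norm(e); print('rack y axis',e,np.degrees(np.arctan2(-e[0],e[1])),'places',c+80*e,c,c-80*e)
for n,p in (('cream',T(355,133,92)),('tan',T(432,142,92)),('grey',T(43,188,92)),('purple',T(242,158,90)),('knob',mill)): print(n,p)
# side check
for n,X,uv in(('mill knob',mill,S(419,40)),('pink top',pink,S(323,362))):
    print(n,proj('side0',X),uv)
    # two-ray triangulation
o=sensors.get_obs()
from scipy.spatial.transform import Rotation as R
print(R.from_rotvec(o['orientation']).as_matrix())
E
```

```text
mill [492.7 -98.7 148. ] pink [397.3 244.8  92. ]
tray [ 459.4 -293.5   10. ] [[ 523.7 -228.9   10. ]
 [ 525.2 -358.7   10. ]
 [ 395.6 -358.    10. ]
 [ 393.1 -228.3   10. ]]
rack [494.5 -16.4  22. ] [[ 544.6  104.    22. ]
 [ 524.  -142.4   22. ]
 [ 444.5 -136.1   22. ]
 [ 465.   109.1   22. ]]
rack y axis [0.1 1.  0. ] -4.769206737282931 places [501.2  63.3  22. ] [494.5 -16.4  22. ] [487.9 -96.1  22. ]
cream [513.1  62.6  92. ]
tan [505.9 -18.7  92. ]
grey [445.7 386.7  92. ]
purple [483.4 180.5  90. ]
knob [492.7 -98.7 148. ]
mill knob (np.float64(297.8549990702962), np.float64(182.9324955898621)) (299.33333333333337, 183.0)
pink top (np.float64(266.2368686267387), np.float64(288.401831982149)) (267.3333333333333, 290.3333333333333)
[[ 0.9  0.4 -0. ]
 [ 0.4 -0.9  0. ]
 [ 0.  -0.  -1. ]]
```

```bash
python3 -m handwheel '[[0,0,0,0,0,-0.171,0],[0,0,0,0,0,-0.171,0],[0,0,0,0,0,-0.171,0],[0,0,0,0,0,-0.171,0],[0,0,0,0,0,-0.171,0],[0,0,0,0,0,-0.171,0]]'
python3 -m handwheel '[[40,15,0,0,0,0,0],[40,15,0,0,0,0,0],[40,15,0,0,0,0,0],[40,15,0,0,0,0,0],[40,15,0,0,0,0,0],[40,15,0,0,0,0,0],[40,15,0,0,0,0,0],[40,15,0,0,0,0,0],[40,15,0,0,0,0,0],[40,15,0,0,0,0,0]]'
python3 -m handwheel '[[39,13,0,0,0,0,0],[39,13,0,0,0,0,0],[0,0,0,0,0,0,0],[0,0,0,0,0,0,0]]'
python3 - <<'E'
from h import *
np.set_printoptions(precision=2,suppress=True)
snap('wrist','w1')
for X in((492.7,-98.7,148),(487.9,-96.1,6)): print(proj('w1',X))
o=sensors.get_obs();print(o['ee_pos'],o['orientation'],o['qpos'])
from scipy.spatial.transform import Rotation as R
print(R.from_rotvec(o['orientation']).as_matrix())
E
```

```text
t: 0.85
ee_pos: [276.6, -560.1, 222.2]
orientation: [-2.308, -2.13, -0.0]
ft_force: [-0.5, -0.9, -0.2]
width: 88.2
grasp_force: 0.0
t: 2.1
ee_pos: [460.9, -173.3, 222.5]
orientation: [-2.315, -2.124, 0.0]
ft_force: [0.1, -0.7, 0.5]
width: 87.8
grasp_force: 0.0
t: 2.6
ee_pos: [492.8, -99.4, 222.4]
orientation: [-2.314, -2.124, 0.001]
ft_force: [-0.1, 1.1, 0.5]
width: 87.7
grasp_force: 0.0
(np.float64(278.7118577178111), np.float64(221.54260045712064))
(np.float64(274.2148436357725), np.float64(178.38705138313517))
[492.74 -99.81 222.46] [-2.31 -2.12  0.  ] [-0.22  0.24  1.9  -0.    1.   -0.14]
[[ 0.09  1.   -0.  ]
 [ 1.   -0.09 -0.  ]
 [-0.   -0.   -1.  ]]
```

View pics/w1.png

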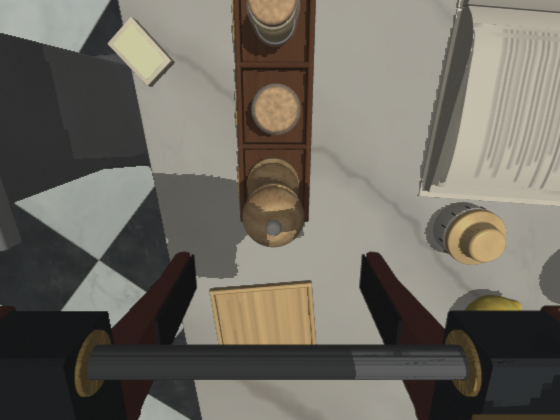

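The wrist view puts the knob at (273,227). The mill's place has its divider at row ~147 and its end wall at row ~221. The rack's outer sides are at columns ~236 and 314.

```bash
python3 - <<'E'
from h import *
np.set_printoptions(precision=1,suppress=True)
print('mill',atz('w1',273,227,149), 'head ctr',atz('w1',273.5,216,128))
for u,v in((240,67),(310,67),(242,147),(311,147),(242,219),(308,220)):print(atz('w1',u,v,22))
print('tan',atz('w1',276,108,98))
print('tray far edge',atz('w1',211,289,10),atz('w1',311,283,10))
E
```

```text
mill [ 488.1 -102.3  149. ] head ctr [ 488.4 -100.7  128. ]
[464.6  22.   22. ]
[533.6  16.   22. ]
[457.3 -56.   22. ]
[530.3 -62.3  22. ]
[ 447.8 -136.3   22. ]
[ 522.3 -143.8   22. ]
tan [497.3 -18.9  98. ]
tray far edge [ 396.4 -229.4   10. ] [ 522.  -231.4   10. ]
```

```bash
python3 -m handwheel '[[-2,-4,20,0,0,0,0],[0,0,25,0,0,0,0],[0,0,25,0,0,0,0],[0,0,23,0,0,0,0],[0,0,20,0,0,0,0],[0,0,0,0,0,0,0],[0,0,0,0,0,0,1],[0,0,0,0,0,0,1],[0,0,0,0,0,0,1],[0,0,0,0,0,0,1]]'
python3 -m handwheel '[[0,0,0,0,0,0,1],[0,0,0,0,0,0,1],[0,0,0,0,0,0,1],[0,0,0,0,0,0,1]]'
```

```text
t: 3.9
ee_pos: [489.2, -100.9, 110.1]
orientation: [2.314, 2.124, 0.001]
ft_force: [-0.1, 0.4, 0.2]
width: 51.6
grasp_force: 0.0
t: 4.4
ee_pos: [489.2, -100.9, 110.0]
orientation: [2.315, 2.124, 0.0]
ft_force: [-1.3, 1.5, 5.4]
width: 47.2
grasp_force: 30.0
```

```bash
python3 -m handwheel '[[0,0,-8,0,0,0,1],[0,0,-16,0,0,0,1],[0,0,-18,0,0,0,1],[0,0,-10,0,0,0,1],[-10,-0.7,0,0,0,0,1],[-20,-1.3,0,0,0,0,1],[-30,-2,0,0,0,0,1],[-30,-2,0,0,0,0,1],[-30,-2,0,0,0,0,1],[-30,-2,0,0,0,0,1]]'
python3 -m handwheel '[[-25,-1.7,0,0,0,0,1],[-13,-1,0,0,0,0,1],[-7,-0.6,0,0,0,0,1],[0,0,0,0,0,0,1],[0,0,0,0,0,0,1]]'
python3 - <<'E'
from h import *
snap('wrist','w2');snap('side','s2')
o=sensors.get_obs();print(o['ee_pos'],o['ft_force'])
a=cv2.imread('pics/w2.png');b=cv2.imread('pics/s2.png')[100:310,200:410]
cv2.imwrite('pics/c2.png',np.hstack([a[:,130:430],cv2.resize(b,(420,420))]))
E
```

```text
t: 5.65
ee_pos: [465.3, -250.7, 161.0]
orientation: [-2.314, -2.123, 0.001]
ft_force: [0.3, 0.3, -0.8]
width: 47.1
grasp_force: 30.0
t: 6.28
ee_pos: [459.1, -293.4, 161.6]
orientation: [-2.314, -2.124, -0.0]
ft_force: [0.3, -0.4, -1.1]
width: 47.0
grasp_force: 30.0
[ 459.19317985 -293.36161499  161.689374  ] [ 0.05992867 -0.09515601 -1.83242451]
```

View pics/c2.png

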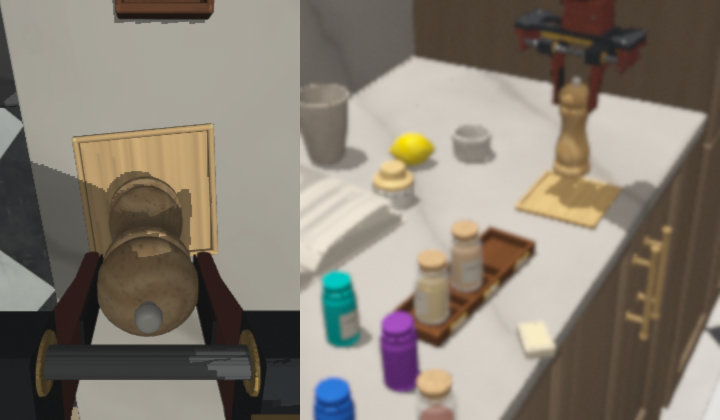

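The mill is held upright above the tray, with tray corners at crop pixels (73,136), (214,124) and (217,254). Next I lower it gently.

```bash
python3 -m handwheel '[[0,0,10,0,0,0,1],[0,0,16,0,0,0,1],[0,0,12,0,0,0,1],[0,0,6,0,0,0,1],[0,0,3,0,0,0,1],[0,0,1.5,0,0,0,1],[0,0,1,0,0,0,1],[0,0,1,0,0,0,1],[0,0,0.5,0,0,0,1],[0,0,0,0,0,0,1]]'
python3 -m handwheel '[[0,0,0.7,0,0,0,1],[0,0,0.3,0,0,0,1],[0,0,0,0,0,0,1],[0,0,0,0,0,0,1]]'
python3 - <<'E'
from h import *
print([atz('w2',130+u,v,10) for u,v in((73,136),(214,124),(217,254))])
E
```

```text
t: 7.62
ee_pos: [459.1, -294.0, 110.8]
orientation: [2.315, 2.124, 0.0]
ft_force: [0.3, 0.2, -1.5]
width: 47.6
grasp_force: 30.0
t: 8.12
ee_pos: [459.1, -294.0, 109.7]
orientation: [-2.315, -2.124, 0.0]
ft_force: [0.1, -1.6, -1.4]
width: 47.3
grasp_force: 30.0
[array([ 395.13802892, -231.63542935,   10.        ]), array([ 523.15808021, -231.97796925,   10.        ]), array([ 522.92135067, -360.27451351,   10.        ])]
```

```bash
python3 -m handwheel '[[-1.5,0,0,0,0,0,1],[0,0,0.4,0,0,0,1],[0,0,0.4,0,0,0,1],[0,0,0,0,0,0,1],[0,0,0,0,0,0,1]]'
python3 -m handwheel '[[0,0,0.4,0,0,0,1],[0,0,0,0,0,0,1],[0,0,0,0,0,0,1]]'
python3 -m handwheel '[[0,0,0.4,0,0,0,1],[0,0,0,0,0,0,1],[0,0,0,0,0,0,1]]'
```

```text
t: 8.75
ee_pos: [459.0, -295.6, 109.0]
orientation: [2.315, 2.124, -0.0]
ft_force: [-1.9, -0.4, 1.2]
width: 47.2
grasp_force: 30.0
t: 9.12
ee_pos: [459.0, -295.6, 109.0]
orientation: [2.315, 2.124, 0.0]
ft_force: [-1.8, 0.7, 5.8]
width: 47.0
grasp_force: 30.0
t: 9.5
ee_pos: [459.1, -295.7, 108.9]
orientation: [2.314, 2.124, -0.0]
ft_force: [-2.6, 1.0, 9.0]
width: 47.1
grasp_force: 30.0
```

```bash
python3 -m handwheel '[[0,0,-0.5,0,0,0,1],[0,0,0,0,0,0,0.5],[0,0,0,0,0,0,0],[0,0,0,0,0,0,0],[0,0,0,0,0,0,0],[0,0,0,0,0,0,0],[0,0,-10,0,0,0,0],[0,0,-20,0,0,0,0],[0,0,-35,0,0,0,0],[0,0,-40,0,0,0,0]]'
python3 -m handwheel '[[0,0,-30,0,0,0,0],[20,-4,0,0,0,0,0],[41,-8,0,0,0,0,0],[41,-8,0,0,0,0,0],[41,-8,0,0,0,0,0],[41,-8,0,0,0,0,0],[41,-8,0,0,0,0,0],[41,-8,0,0,0,0,0],[41,-8,0,0,0,0,0],[41,-8,0,0,0,0,0]]'
python3 -m handwheel '[[41,-8,0,0,0,0,0],[41,-8,0,0,0,0,0],[41,-8,0,0,0,0,0],[40,-8,0,0,0,0,0],[22,-8,0,0,0,0,0],[0,0,0,0,0,0,0],[0,0,0,0,0,0,0]]'
python3 - <<'E'
from h import *
snap('wrist','w3');snap('side','s3')
o=sensors.get_obs();print(o['ee_pos'],o['ft_force'],proj('w3',(397.3,244.8,92)))
a=cv2.imread('pics/w3.png');b=cv2.imread('pics/s3.png')[120:330,200:410]
cv2.imwrite('pics/c3.png',np.hstack([a[:,100:440],cv2.resize(b,(420,420))]))
E
```

```text
t: 10.75
ee_pos: [458.6, -295.3, 214.9]
orientation: [-2.314, -2.123, 0.0]
ft_force: [-0.0, -0.7, -0.2]
width: 87.4
grasp_force: 0.0
t: 12.0
ee_pos: [419.2, 58.8, 242.5]
orientation: [-2.314, -2.123, 0.002]
ft_force: [0.2, 0.5, 0.4]
width: 87.9
grasp_force: 0.0
t: 12.88
ee_pos: [396.2, 244.1, 242.9]
orientation: [-2.314, -2.124, 0.002]
ft_force: [0.5, -0.7, -0.4]
width: 88.0
grasp_force: 0.0
[396.79400631 243.90297037 243.2490016 ] [-0.9206237   0.23796797 -0.36174479] (np.float64(279.97847713816986), np.float64(194.84606908187624))
```

View pics/c3.png

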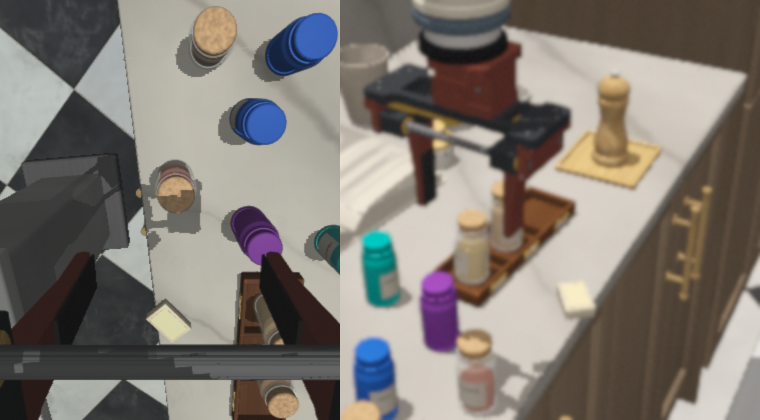

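The mill stands upright mid-tray, and the pink cork is at wrist pixel (275,194).

```bash
python3 - <<'E'
from h import *
p=atz('w3',275,193.5,92); o=sensors.get_obs(); d=p-o['ee_pos']; print(p,d[0]*.0854+d[1]*.9963,d[0]*.9963-d[1]*.0854)
E
```

```text
[392.66866705 246.52858824  92.        ] 2.2635991082359155 -4.334303269815264
```

```bash
python3 -m handwheel '[[2,-3,20,0,0,0,0],[0,0,35,0,0,0,0],[0,0,35,0,0,0,0],[0,0,35,0,0,0,0],[0,0,35,0,0,0,0],[0,0,25,0,0,0,0],[0,0,17,0,0,0,0],[0,0,0,0,0,0,0.3],[0,0,0,0,0,0,1],[0,0,0,0,0,0,1]]'
python3 -m handwheel '[[0,0,0,0,0,0,1],[0,0,0,0,0,0,1],[0,0,0,0,0,0,1],[0,0,0,0,0,0,1],[0,0,0,0,0,0,1]]'
```

```text
t: 14.22
ee_pos: [394.9, 247.2, 42.4]
orientation: [2.315, 2.123, 0.002]
ft_force: [0.8, 0.3, -0.1]
width: 61.1
grasp_force: 0.0
t: 14.85
ee_pos: [394.5, 247.2, 41.9]
orientation: [2.315, 2.124, 0.001]
ft_force: [-0.6, 0.3, 6.9]
width: 42.9
grasp_force: 29.9
```

```bash
python3 -m handwheel '[[0,0,-8,0,0,0,1],[0,0,-20,0,0,0,1],[0,0,-35,0,0,0,1],[0,0,-35,0,0,0,1],[0,0,-30,0,0,0,1],[0,0,-12,0,0,0,1],[-12,4.4,0,0,0,0,1],[-25,9.2,0,0,0,0,1],[-34,12.5,0,0,0,0,1],[-34,12.5,0,0,0,0,1]]'
python3 -m handwheel '[[-34,12.5,0,0,0,0,1],[-34,12.5,0,0,0,0,1],[-34,12.5,0,0,0,0,1],[-34,12.5,0,0,0,0,1],[-34,12.5,0,0,0,0,1],[-30,11,0,0,0,0,1],[-20,7.4,0,0,0,0,1],[-12,4.4,0,0,0,0,1],[0,0,0,0,0,0,1],[0,0,0,0,0,0,1]]'
python3 - <<'E'
from h import *
snap('wrist','w4');snap('side','s4')
o=sensors.get_obs();print(o['ee_pos'],o['ft_force'])
a=cv2.imread('pics/w4.png');b=cv2.imread('pics/s4.png')[100:310,200:410]
cv2.imwrite('pics/c4.png',np.hstack([a[:,130:430],cv2.resize(b,(420,420))]))
E
```

```text
t: 16.1
ee_pos: [422.9, 137.2, 180.0]
orientation: [-2.314, -2.124, 0.004]
ft_force: [0.5, 0.3, -0.6]
width: 42.5
grasp_force: 29.9
t: 17.35
ee_pos: [488.2, -98.8, 181.1]
orientation: [-2.314, -2.123, 0.001]
ft_force: [0.4, 0.2, -1.2]
width: 43.1
grasp_force: 29.9
[488.41676496 -98.66216388 181.41352342] [ 0.17911296  0.42032971 -0.99355242]
```

View pics/c4.png

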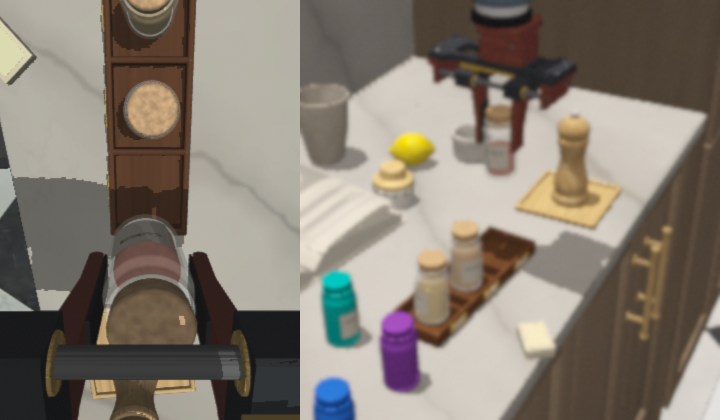

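The pink jar is held upright and the right place is free. Its divider is at crop row ~152 and its outer end corner at (186,236); the cork is at (152,316).

```bash
python3 - <<'E'
from h import *
np.set_printoptions(precision=1,suppress=True)
for u,v,z in((109,153,22),(188,151,22),(186,236,22),(114,230,22),(152,110,98),(152,316,231.5)): print(atz('w4',130+u,v,z))
E
```

```text
[454.  -56.1  22. ]
[528.5 -60.6  22. ]
[ 522.2 -146.5   22. ]
[ 449.6 -133.8   22. ]
[497.  -19.5  98. ]
[489.7 -93.  231.5]
```

```bash
python3 -m handwheel '[[-2,1,10,0,0,0,1],[0,0,25,0,0,0,1],[0,0,30,0,0,0,1],[0,0,28,0,0,0,1],[0,0,18,0,0,0,1],[0,0,10,0,0,0,1],[0,0,5,0,0,0,1],[0,0,3,0,0,0,1],[0,0,1.5,0,0,0,1],[0,0,0,0,0,0,1]]'
python3 -m handwheel '[[0,0,0.8,0,0,0,1],[0,0,0.4,0,0,0,1],[0,0,0,0,0,0,1],[0,0,0,0,0,0,1]]'
python3 -m handwheel '[[0,0,0.4,0,0,0,1],[0,0,0.4,0,0,0,1],[0,0,0,0,0,0,1],[0,0,0,0,0,0,1]]'
```

```text
t: 18.7
ee_pos: [489.8, -101.5, 51.4]
orientation: [2.315, 2.123, 0.001]
ft_force: [0.3, 0.2, -1.2]
width: 42.9
grasp_force: 29.9
t: 19.2
ee_pos: [489.7, -101.4, 49.9]
orientation: [2.315, 2.124, 0.0]
ft_force: [-1.0, 0.5, -0.5]
width: 42.7
grasp_force: 29.9
t: 19.7
ee_pos: [489.6, -101.4, 49.1]
orientation: [2.315, 2.124, 0.0]
ft_force: [0.4, -0.2, -2.2]
width: 42.7
grasp_force: 29.9
```

```bash
python3 -m handwheel '[[0,0,0.4,0,0,0,1],[0,0,0.4,0,0,0,1],[0,0,0,0,0,0,1],[0,0,0,0,0,0,1]]'
python3 -m handwheel '[[0,0,0.4,0,0,0,1],[0,0,0,0,0,0,1],[0,0,0,0,0,0,1]]'
python3 -m handwheel '[[0,0,0.4,0,0,0,1],[0,0,0,0,0,0,1],[0,0,0,0,0,0,1]]'
```

```text
t: 20.2
ee_pos: [489.6, -101.4, 48.3]
orientation: [-2.315, -2.124, 0.0]
ft_force: [-0.2, 0.3, -0.3]
width: 42.5
grasp_force: 29.9
t: 20.58
ee_pos: [489.7, -101.4, 48.0]
orientation: [2.315, 2.124, 0.0]
ft_force: [-1.1, 0.1, 0.7]
width: 42.6
grasp_force: 29.9
t: 20.95
ee_pos: [489.7, -101.4, 47.9]
orientation: [2.315, 2.124, 0.0]
ft_force: [-3.4, 1.4, 7.0]
width: 42.8
grasp_force: 29.9
```

Contact. I'll release, rise and look.

```bash
python3 -m handwheel '[[0,0,-0.3,0,0,0,1],[0,0,0,0,0,0,0.5],[0,0,0,0,0,0,0],[0,0,0,0,0,0,0],[0,0,0,0,0,0,0],[0,0,0,0,0,0,0],[0,0,-10,0,0,0,0],[0,0,-25,0,0,0,0],[0,0,-40,0,0,0,0],[0,0,-40,0,0,0,0]]'
python3 -m handwheel '[[0,0,-40,0,0,0,0],[0,0,-30,0,0,0,0],[0,-30,0,0,0,0,0],[0,-40,0,0,0,0,0],[0,-40,0,0,0,0,0],[0,0,0,0,0,0,0],[0,0,0,0,0,0,0]]'
python3 - <<'E'
from h import *
snap('wrist','w5');snap('side','s5')
a=cv2.imread('pics/w5.png');b=cv2.imread('pics/s5.png')[120:330,200:410]
cv2.imwrite('pics/c5.png',np.hstack([a[:,180:560],cv2.resize(b,(420,420))]))
E
```

```text
t: 22.2
ee_pos: [489.4, -101.4, 164.4]
orientation: [-2.315, -2.124, 0.0]
ft_force: [0.4, -0.4, -0.5]
width: 87.8
grasp_force: 0.0
t: 23.08
ee_pos: [381.1, -92.2, 233.6]
orientation: [2.314, 2.122, 0.002]
ft_force: [-0.5, -0.5, 0.3]
width: 87.8
grasp_force: 0.0
```

View pics/c5.png

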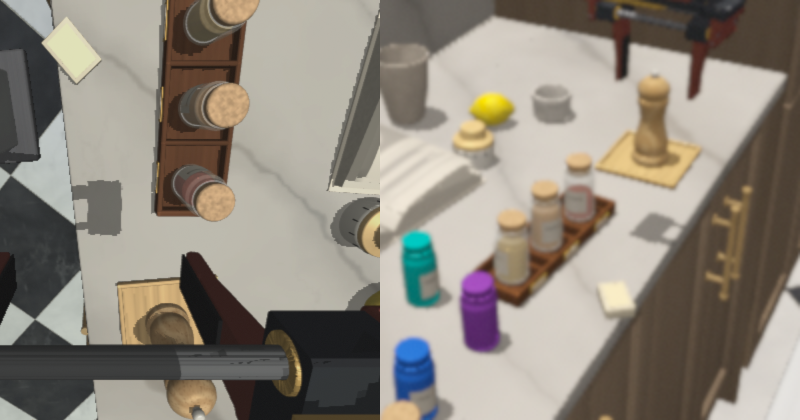

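The pink jar stands upright in the right place of the rack, cork at crop pixel (215,202). The mill stands upright in the middle of the tray, and the other jars haven't moved.

```bash
python3 -c "
from workcell import ctrl; print(ctrl.close_job())"
```

```text
the job is handed in; nothing more can be done
None
```

The job is handed in: the salt mill stands upright in the middle of the tray and the pink jar upright in the freed right-hand place of the rack, done in that order in about 23 s, with the other jars left where they were.

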